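# Probe a heating-block well and lock the depth gauge

### The job

Measure how deep the middle well of the aluminium block is with the depth gauge it sits in: take the gauge's black bar knob and lower the probe into the well until its tip rests lightly on the rubber floor, then, still holding it down there, turn the knob clockwise to its stop to lock the slide, and let go. Press gently, and do not shift the block or the beaker, dish and bottle round the gauge; the locked probe must still be touching the floor of the well.

Things in the scene. Friction and masses are not known exactly. Their poses are not given: they have to be found in the camera images.
- stand: fixed depth gauge: grey base plate 136 x 150 mm, two steel posts at its +x side, and a grey head 92 x 80 mm whose top is 121 mm above the worktop (a brass bush round the spindle reaches 125 mm). Origin: on the worktop, straight below the vertical spindle; z up, the posts lie toward +x. Nothing of the gauge but spindle and knob stands higher than the bush
- spindle: the gauge's vertical steel spindle, which slides straight down through the head by at most 64 mm; it carries the probe below and the bar knob on top. Origin at the probe's tip. A light return spring pushes it up with about 1.7 N at the top of its travel, growing to 2.6 N at the bottom, and lifts it back to the top if it is let go unlocked
- probe_tip (a point): the lowest point of the probe, a steel ball of 8 mm diameter on a 6 mm rod; at the start (top of travel) it is 82 mm above the worktop, 22 mm above the block's top
- knob_centre (a point): centre of the black bar knob on top of the spindle: an upright flat bar 44 mm long, 12 mm thick, 26 mm high (this point is half-way up, 136 mm above the probe's tip). x axis along the bar's length, y across its thickness, z up. It is 218 mm above the worktop at the start and goes down with the spindle. Grasp it from above across the 12 mm thickness with 20 to 40 N
- lock_knob (a joint): turn of the bar knob about the vertical spindle axis, rad: 0 free, grows as it is turned clockwise seen from above, end stop at 1.25. An eccentric in the head clamps the slide from about 0.25 on, with most grip at the stop; turning needs some 0.05 to 0.2 N m. It stays where it is left. Starts between 0 and 0.15
- block: loose aluminium heating-block insert, 56 (x) x 92 (y) x 48 mm, 0.3 to 0.65 kg, held sideways by low rails on the gauge's base with about 1 mm play; origin at the centre of its underside, 12 mm above the worktop. Three vertical wells of 17 mm diameter in a row along y, 29 mm apart; the middle one is at its centre, under the probe
- well_mouth (a point): centre of the middle well's mouth, in the block's top face. The rubber floor in this well lies at an unknown depth, 7 to 28 mm below this point, and differs each time; it cannot be measured by sight. The floor yields about 1 mm for every 1.5 N of probe force
- beaker: loose 100 ml glass beaker, 55 mm diameter, 68 mm high, beside the gauge; origin under its centre. Leave alone
- petri_dish: loose petri dish, 62 mm diameter, 13 mm high, beside the gauge; origin under its centre. Leave alone
- reagent_white: loose white reagent bottle with a black cap, 48 mm diameter, 92 mm high, behind the gauge; origin under its centre. Leave alone
There are look-alikes about, which are no part of the job. Of the things that look like the stand, the largest one is meant.

How it is judged:
By the outcome, as a careful person would: the job done as asked, in the order asked, and still so for the second after the job is handed in, with the robot touching nothing.
It also fails if it takes over 38 s, if anything falls off the work surface, if the arm or the gripper's body presses on something with over 40 N, if the wrist force passes 120 N, or if a joint passes its speed limit or range.

### The arm

A 6-joint arm with a two-finger parallel gripper is mounted at the origin on a cart in front of the work surface, level with it; the furniture and walls round the work are solid. World frame = base frame: x ahead of the robot, y to its left, z up, the work surface at z = 0. Lengths are in mm, angles in rad, forces in N, time in s.
With the tool pointing down it reaches from about 350 to 950 mm from the base axis. Payload 17.4 kg.
Tool frame: the origin (TCP) lies between the finger pads; the fingertips stand 8 mm ahead of it and the grasp point (between the pads) lies 11 mm behind it; z points along the fingers, y is the direction in which the jaws open and shut (so a half turn about z gives the same grasp; the last joint's range is limited). The gripper opens to 93 mm and grips with 3 to 60 N. Pads are 15 mm wide; open, the fingers measure 128 mm over their backs; the gripper's body (75 mm by 188 mm) begins 65 mm behind the grasp point.
Start: joints at [1.124, 0.116, 1.442, -0, 1.584, -0.038], TCP at [268.327, 619.381, 226.646] pointing down, gripper open.
Joint ranges: [-2.83, 2.83], [-0.83, 2.19], [0.07, 2.5], [-1.14, 4.28], [0.01, 3], [-2.97, 2.97]. Speed limits (rad/s): [1.89, 1.89, 2.22, 3.14, 3.14, 3.14].

### API

Orientations are given as a rotation vector (axis times angle).
In Python, from cell import ctrl gives the robot as it stands.
- The arm moves only by the tool move_arm, never from a script. Its argument "series" is a list of rows, each a list of 7 numbers: the turn, a rotation vector about the tool's x, y, z in units of 5 degrees (1.0 is 5 degrees), then the shift along the tool's x, y, z in units of 60 mm (1.0 is 60 mm), then the opening, from 0 (shut) to 1 (fully open). A call has 1 to 20 rows; each row is the pose to reach, as a shift and turn from the pose commanded when the call began, along the tool's axes at that moment; what a row does not reach only later rows make up. A row lasts 1/8 s, in which the tool goes at most 62.5 mm and 10.7 degrees, less where a joint would pass 70% of its speed; a pose out of reach is approached as far as the arm can. A call with a gripper value outside its range is refused whole. The fingers move at their own pace and stop on an object; "newtons" is the grip in N (left out, the last holds). Time passes only in rows, so rows that repeat a pose let the fingers close. It gives the time, the measured TCP pose, the force and the opening at its end, in the units of the state.
- ctrl.get_obs(): the state, without advancing time (a new reading comes with each control period).
- ctrl.get_image(name): name is "scene" or "side" or "wrist"; returns a dict with "pixels" (400x640x3 uint8, blue, green, red), "range_z" (400x640 float32, mm along the optical axis (not along the pixel's ray), 0 where there is no reading), "fx", "fy", "cx", "cy" (pixels), "cam_to_world" (4x4, takes a point from camera to world coordinates); the wrist camera has in their place "T_tool_cam" (4x4, takes a point from camera to tool coordinates, whose origin is the TCP and whose axes are the flange's). Camera axes: x right, y down, z forward; pixel columns grow to the right and rows downward; lengths in mm; the calibration is good to about 2 mm. A picture is of the moment at which its call begins: read the wrist's pose just before it.
- ctrl.hand_in(): hands the job in, once; it reports no verdict.
The state is a dict: "time_s": time; "q": joint angles; "joint_velocities": joint speeds; "joint_torque": joint torques, N m; "ee_pos": TCP position; "orientation": TCP orientation; "force": force on the tool from outside, world axes, zero at the start; "torque": the same for the moment, N m; "width": finger opening in mm.
Only numpy, scipy, OpenCV 4.12 (cv2) and the standard library are available. Lean on these libraries where they do the work, as an engineer would, in place of code of your own. Each camera call takes 0.05 s, during which the arm holds its last target. There are 200 camera calls.

## Working session

There is one attempt and no reset: what is moved stays moved. The work goes in short steps, Python scripts to look and compute and a tool call to move; the robot and the scene stay as the last step left them, time stands still between calls to the robot, and variables do not carry over. Pictures are saved under pics/ and viewed, about 8 in all and at most 12, crops included, and the job is handed in when it is done.

Besides the shell and the picture viewer there is one more tool, called after "Request:" as name([rows], argument=value, ...), one row to a line, values as JSON. move_arm: Moves the arm, as the interface text tells. Its arguments: {"type":"object","properties":{"series":{"type":"array","items":{"type":"array","items":{"type":"number"}}},"newtons":{"type":"number"}},"required":["series"]}

```bash
mkdir -p pics; ls; cat > h.py <<'E'
import numpy as np,cv2
from cell import ctrl
from scipy.spatial.transform import Rotation as R
def cam(n):
    o=ctrl.get_obs(); im=ctrl.get_image(n)
    if n=='wrist':
        T=np.eye(4);T[:3,:3]=R.from_rotvec(o['orientation']).as_matrix();T[:3,3]=o['ee_pos']
        im['T']=T@np.array(im['T_tool_cam'])
    else: im['T']=np.array(im['cam_to_world'])
    return im
def pts(im):
    z=im['range_z'];v,u=np.mgrid[:400,:640]
    P=np.stack([(u-im['cx'])*z/im['fx'],(v-im['cy'])*z/im['fy'],z],-1)
    W=P@im['T'][:3,:3].T+im['T'][:3,3]
    W[z<=0]=np.nan
    return W
def ray(im,u,v,h):
    d=im['T'][:3,:3]@np.array([(u-im['cx'])/im['fx'],(v-im['cy'])/im['fy'],1]);o=im['T'][:3,3]
    return o+d*(h-o[2])/d[2]
E
python3 - <<'E'
from h import *
o=ctrl.get_obs();print(o)
a=cam('scene');b=cam('side')
for n,i in(('scene',a),('side',b)): print(n,i['T'].round(2).tolist(),i['fx'],i['cx'],i['cy'])
cv2.imwrite('pics/a.png',a['pixels']);cv2.imwrite('pics/b.png',b['pixels'])
E
```

```text
pics
{'time_s': 0.0, 'q': array([ 1.12419687e+00,  1.16501310e-01,  1.44227877e+00, -1.25810520e-05,
        1.58398422e+00, -3.78309128e-02]), 'joint_velocities': array([-1.43159457e-03, -1.17935028e-03,  5.36195354e-04,  4.76159486e-04,
        1.72558135e-03, -7.58355102e-05]), 'joint_torque': array([-8.24064464e-04, -7.21270394e+01, -6.22586560e+01,  7.79668987e-02,
        2.40851368e-02, -1.59214933e-04]), 'ee_pos': array([268.24515288, 619.19797906, 225.88645353]), 'orientation': array([-6.37576693e-01, -3.07594022e+00,  1.79127702e-03]), 'force': array([-0.55536634,  0.23565564,  0.50937972]), 'torque': array([ 0.00752121, -0.0475214 ,  0.00635257]), 'width': 93.11796831545993}
scene [[0.86, -0.26, 0.43, -17.37], [-0.5, -0.42, 0.76, -607.13], [-0.01, -0.87, -0.49, 797.58], [0.0, 0.0, 0.0, 1.0]] 482.31507840730285 323.12275557455763 194.66655257557207
side [[0.83, -0.34, 0.43, 85.16], [-0.55, -0.5, 0.67, -364.16], [-0.01, -0.79, -0.61, 803.84], [0.0, 0.0, 0.0, 1.0]] 423.2019586478744 317.97878456262214 201.24537260859358
```

View pics/a.png

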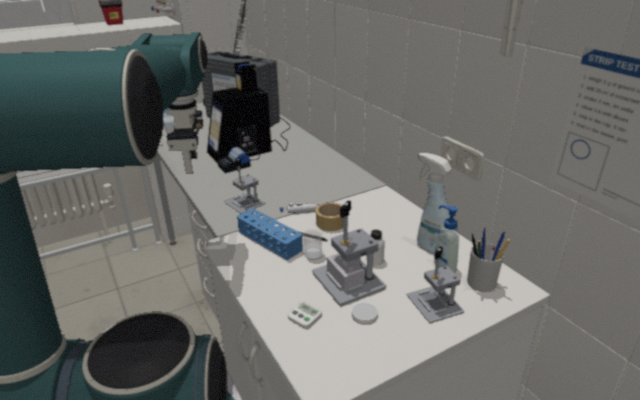

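View pics/b.png

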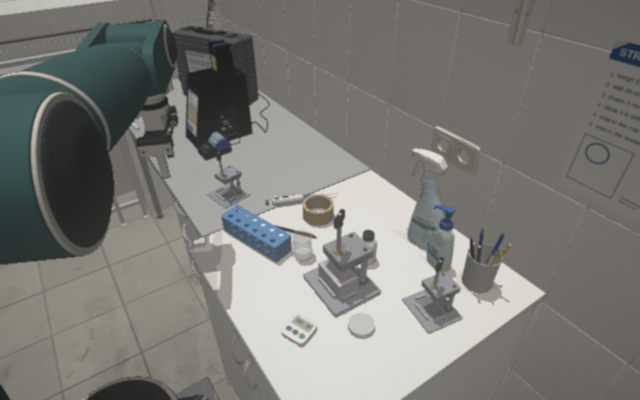

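Three gauge-like stands appear in the scene view: (245,190), (348,262) and (437,288). The middle one looks largest, holds the block, and has the dish, beaker and bottle round it. I'll check its sizes by range and enlarge a crop.

```bash
python3 - <<'E'
from h import *
out=[]
for n,c in(('scene',(295,190,180,135)),('side',(290,195,180,135))):
    im=cam(n);W=pts(im);x,y,w,h=c
    out.append(cv2.resize(im['pixels'][y:y+h,x:x+w],(w*4,h*4),interpolation=cv2.INTER_CUBIC)) 
    g=im['pixels'].max(2)
    # all stands: dark points z>100
    for (name,x0,x1,y0,y1) in ((n+'_mid',320,385,195,300),(n+'_right',405,465,245,330)):
        S=W[y0:y1,x0:x1].reshape(-1,3);G=g[y0:y1,x0:x1].ravel()
        for lab,m in(('knob',(S[:,2]>140)&(S[:,2]<260)&(S[:,0]<900)),('headtop',(S[:,2]>114)&(S[:,2]<126)),):
            if m.sum()>3: print(name,lab,m.sum(),S[m].min(0).round(),S[m].max(0).round(),np.median(S[m],0).round())
        m=(S[:,2]>175)
        if m.sum()>3:print(' top',m.sum(),np.median(S[m],0).round(),S[m].max(0).round())
cv2.imwrite('pics/c.png',out[0])
cv2.imwrite('pics/d.png',out[1])
E
```

```text
scene_mid knob 239 [487. 187. 140.] [528. 218. 235.] [506. 199. 214.]
scene_mid headtop 740 [487. 158. 114.] [581. 243. 126.] [532. 193. 122.]
 top 190 [505. 198. 220.] [528. 218. 235.]
scene_right knob 77 [627.  16. 143.] [659.  33. 164.] [638.  22. 158.]
scene_right headtop 15 [638.  22. 115.] [645.  27. 126.] [641.  23. 120.]
side_mid knob 261 [485. 183. 140.] [525. 215. 233.] [503. 197. 214.]
side_mid headtop 925 [483. 159. 114.] [578. 241. 126.] [530. 193. 120.]
 top 202 [503. 196. 221.] [525. 215. 233.]
side_right knob 80 [624.  14. 142.] [654.  31. 163.] [636.  20. 159.]
side_right headtop 13 [635.  19. 115.] [643.  25. 126.] [637.  21. 120.]
```

View pics/c.png

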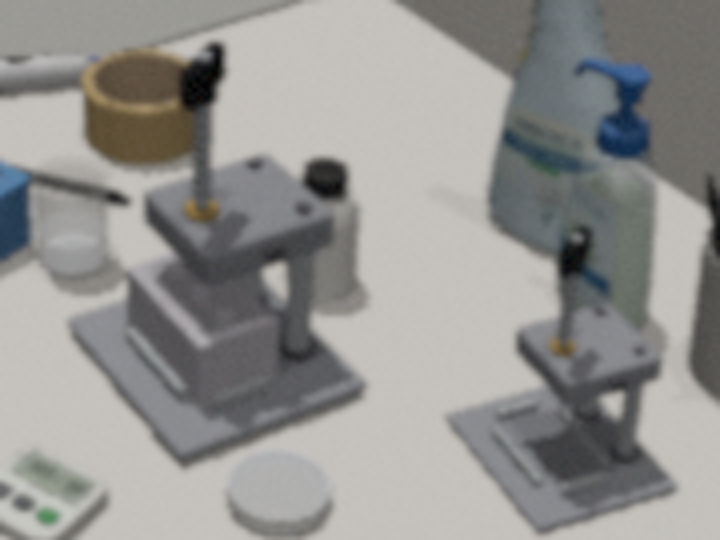

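The middle stand is confirmed: head about 92 x 80 mm at z≈121, with the block in it. The right one is smaller, with its knob at ≈160 mm, and the far one is small and blue. Next I estimate the bar yaw and plan the move.

```bash
python3 - <<'E'
from h import *
o=ctrl.get_obs();print(R.from_rotvec(o['orientation']).as_matrix().round(3))
print(np.array(ctrl.get_image('wrist')['T_tool_cam']).round(2))
for n in('scene','side'):
    im=cam(n);W=pts(im)[190:300,320:385].reshape(-1,3)
    k=W[(W[:,2]>207)&(W[:,2]<240)&(W[:,0]<560)]
    print(n,len(k),cv2.minAreaRect(k[:,:2].astype(np.float32)))
    t=W[(W[:,2]>117)&(W[:,2]<124)];print(cv2.minAreaRect(t[:,:2].astype(np.float32)))
E
```

```text
[[-0.918  0.398 -0.   ]
 [ 0.398  0.918 -0.001]
 [ 0.    -0.001 -1.   ]]
[[  -0.     -0.97   -0.25   68.67]
 [   1.     -0.     -0.      0.52]
 [   0.     -0.25    0.97 -157.99]
 [   0.      0.      0.      1.  ]]
scene 151 ((507.5634765625, 201.5301971435547), (43.27314758300781, 15.199732780456543), 30.62006950378418)
((534.260986328125, 202.94155883789062), (82.97576141357422, 94.41455078125), 87.82179260253906)
side 161 ((505.9017028808594, 199.4701385498047), (44.78096389770508, 13.46963119506836), 32.648162841796875)
((530.868408203125, 199.06912231445312), (81.63511657714844, 92.24092102050781), 88.64668273925781)
```

Request:
move_arm([
  [0, 0, 0, 0, 0, -1, 1],
  [0, 0, 0, -0.6, -0.5, -2, 1],
  [0, 0, 0, -1.5, -1.2, -2.9, 1],
  [0, 0, 0, -2.2, -1.8, -2.9, 1],
  [0, 0, 0, -2.9, -2.3, -2.9, 1],
  [0, 0, 0, -3.6, -2.8, -2.9, 1],
  [0, 0, 0, -4.3, -3.3, -2.9, 1],
  [0, 0, 0, -5.0, -3.9, -2.9, 1],
  [0, 0, 0, -5.7, -4.4, -2.9, 1],
  [0, 0, 0, -6.3, -4.9, -2.9, 1],
  [0, 0, 0, -6.3, -4.9, -2.9, 1],
  [0, 0, 0, -6.3, -4.9, -2.9, 1],
], newtons=25)

```text
time_s: 1.85
ee_pos: [498.2, 199.6, 400.7]
orientation: [-0.638, -3.076, -0.0]
force: [-0.1, 0.1, 0.9]
width: 93.1
```

```bash
python3 - <<'E'
from h import *
im=cam('wrist');W=pts(im);np.save('w.npy',W)
k=(W[...,2]>222)&(W[...,2]<245)&(abs(W[...,0]-506)<60)&(abs(W[...,1]-200)<60)
K=W[k];print(len(K),np.median(K,0),cv2.minAreaRect(K[:,:2].astype(np.float32)))
print('pix',np.argwhere(k).mean(0))
# colour mask cross-check: dark pixels cast onto z=231
d=(im['pixels'].max(2)<60).astype(np.uint8)
n,l,s,c=cv2.connectedComponentsWithStats(d)
for i in range(1,n):
    if s[i][4]>150: print(s[i],c[i],ray(im,*c[i],231).round(1))
cv2.imwrite('pics/w1.png',im['pixels'])
E
```

```text
524 [505.45081395 202.6082067  230.50302734] ((506.6658630371094, 202.44696044921875), (43.772647857666016, 12.056227684020996), 32.236541748046875)
pix [188.0610687  330.11068702]
[  26    0  222   52 5443] [150.45636597  18.30938821] [298.9 116.9 231. ]
[618   0  22  15 215] [627.80930233   5.97674419] [458.6 509.6 231. ]
[    0    56   130   150 15225] [ 56.17878489 132.54108374] [349.5 -18.5 231. ]
[401  66  30  33 274] [414.54379562  82.23357664] [443.8 314.8 231. ]
[441  70  53  76 393] [466.61832061 108.40966921] [485.8 352.2 231. ]
[470 139  24  47 336] [477.11011905 162.83333333] [539.8 346.1 231. ]
[496 140  39  43 467] [522.1862955  159.00642398] [553.8 387.9 231. ]
[311 170  39  34 615] [330.09268293 184.78536585] [502.3 204.  231. ]
[    0   218   640   182 59407] [298.17040079 325.81928056] [637.  107.1 231. ]
[372 219  20  20 280] [380.96071429 229.26428571] [566.8 233.9 231. ]
```

View pics/w1.png

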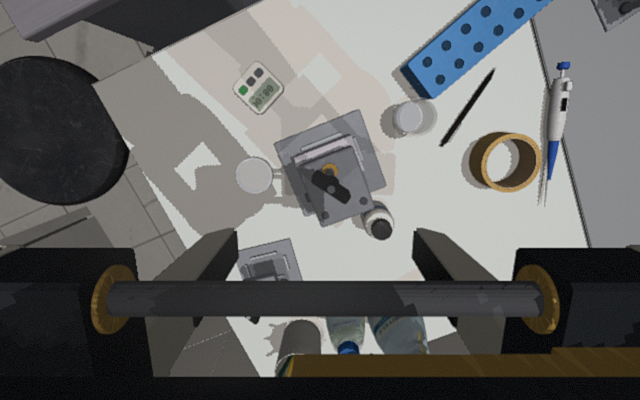

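Wrist view: the knob is at (330,186), centre (506.6, 202.4), top 230.5 (expected 231), bar at 32.2°, size 43.8 x 12.1 as given. Now I rotate the jaws across the bar and come part of the way down.

Request:
move_arm([
  [0, 0, -2, -0.03, 0.03, 0.2, 0.8],
  [0, 0, -4, -0.06, 0.05, 0.5, 0.6],
  [0, 0, -6, -0.11, 0.095, 0.9, 0.5],
  [0, 0, -8, -0.11, 0.095, 1.3, 0.5],
  [0, 0, -10, -0.11, 0.095, 1.6, 0.5],
  [0, 0, -11.12, -0.11, 0.095, 1.7, 0.5],
  [0, 0, -11.12, -0.11, 0.095, 1.7, 0.5],
  [0, 0, -11.12, -0.11, 0.095, 1.7, 0.5],
], newtons=25)

```text
time_s: 2.9
ee_pos: [506.5, 202.6, 299.2]
orientation: [-0.868, 3.019, 0.0]
force: [-0.1, -1.1, 0.1]
width: 46.5
```

```bash
python3 - <<'E'
from h import *
im=cam('wrist');W=pts(im);o=ctrl.get_obs();print(o['q'].round(2),o['force'],o['torque'],o['ee_pos'])
k=(W[...,2]>222)&(W[...,2]<240)&(abs(W[...,0]-506)<40)&(abs(W[...,1]-200)<40)
K=W[k];r=cv2.minAreaRect(K[:,:2].astype(np.float32));print(len(K),np.median(K,0),r)
M=R.from_rotvec(o['orientation']).as_matrix();print(M.round(3), M.T@(np.r_[r[0],218]-o['ee_pos']))
E
```

```text
[ 0.33 -0.18  1.61  0.    1.71 -1.8 ] [-0.06505692  0.06909931  1.02049821] [0.14084755 0.05613756 0.01208276] [506.55391946 202.44162026 299.18101745]
996 [505.22645427 202.04371162 230.68635423] ((506.36309814453125, 202.7632293701172), (43.233131408691406, 11.688254356384277), 31.983871459960938)
[[-0.847 -0.531  0.001]
 [-0.531  0.847  0.   ]
 [-0.001 -0.    -1.   ]] [4.27615654e-02 3.84118435e-01 8.11809587e+01]
```

Request:
move_arm([
  [0, 0, 0, 0, 0, 0.5, 0.5],
  [0, 0, 0, 0, 0, 1.0, 0.5],
  [0, 0, 0, 0, 0, 1.35, 0.5],
  [0, 0, 0, 0, 0, 1.5, 0.5],
  [0, 0, 0, 0, 0, 1.5, 0.4],
  [0, 0, 0, 0, 0, 1.5, 0.3],
  [0, 0, 0, 0, 0, 1.5, 0.2],
  [0, 0, 0, 0, 0, 1.5, 0.1],
  [0, 0, 0, 0, 0, 1.5, 0.0],
  [0, 0, 0, 0, 0, 1.5, 0.0],
  [0, 0, 0, 0, 0, 1.5, 0.0],
  [0, 0, 0, 0, 0, 1.5, 0.0],
], newtons=28)

```text
time_s: 4.45
ee_pos: [506.7, 202.0, 208.7]
orientation: [-0.871, 3.018, 0.0]
force: [-0.1, 1.1, 2.2]
width: 11.8
```

```bash
python3 - <<'E'
from h import *
for i in range(3):
    o=ctrl.get_obs();print(o['force'].round(2),o['torque'].round(3),o['ee_pos'].round(2),o['width'])
E
```

```text
[-0.07  1.12  2.2 ] [ 0.396 -0.01   0.032] [506.68 202.01 208.72] 11.844877477416915
[-0.07  1.12  2.2 ] [ 0.396 -0.01   0.032] [506.68 202.01 208.72] 11.844877477416915
[-0.07  1.12  2.2 ] [ 0.396 -0.01   0.032] [506.68 202.01 208.72] 11.844877477416915
```

Request:
move_arm([
  [0, 0, 0, 0, 0, 0.1, 0],
  [0, 0, 0, 0, 0, 0.2, 0],
  [0, 0, 0, 0, 0, 0.3, 0],
  [0, 0, 0, 0, 0, 0.38, 0],
  [0, 0, 0, 0, 0, 0.43, 0],
  [0, 0, 0, 0, 0, 0.43, 0],
  [0, 0, 0, 0, 0, 0.43, 0],
])

```text
time_s: 5.32
ee_pos: [506.7, 202.0, 183.0]
orientation: [-0.871, 3.018, 0.0]
force: [0.8, 2.8, 2.4]
width: 11.7
```

```bash
cat > f.py <<'E'
from h import *
F=[];Z=[];T=[]
for i in range(6):
    o=ctrl.get_obs();F.append(o['force']);Z.append(o['ee_pos']);T.append(o['torque']);ctrl.get_image('side')
print(np.mean(F,0).round(2),np.std(F,0).round(2),np.mean(Z,0).round(2),np.mean(T,0).round(3),o['width'],o['time_s'])
E
python3 f.py
```

```text
[0.43 2.99 2.25] [0.36 0.36 0.35] [506.66 201.98 183.01] [ 0.57  -0.083  0.016] 11.899844074492671 5.575
```

Request:
move_arm([
  [0, 0, 0, 0, 0, 0.03, 0],
  [0, 0, 0, 0, 0, 0.03, 0],
  [0, 0, 0, 0, 0, 0.03, 0],
])

```text
time_s: 6.0
ee_pos: [506.7, 202.0, 181.0]
orientation: [-0.871, 3.019, 0.0]
force: [1.0, 2.8, 2.0]
width: 11.9
```

```bash
python3 f.py
```

```text
[0.81 3.12 1.84] [0.46 0.65 0.34] [506.65 201.97 181.08] [ 0.633 -0.139  0.032] 11.92826475087488 6.25
```

Request:
move_arm([
  [0, 0, 0, 0, 0, 0.03, 0],
  [0, 0, 0, 0, 0, 0.03, 0],
  [0, 0, 0, 0, 0, 0.03, 0],
])

```text
time_s: 6.68
ee_pos: [506.7, 202.0, 179.2]
orientation: [0.871, -3.019, 0.0]
force: [0.7, 2.2, 1.6]
width: 11.9
```

```bash
python3 f.py
```

```text
[0.93 3.22 2.26] [0.6  0.52 0.37] [506.65 201.96 179.27] [ 0.672 -0.136  0.02 ] 11.897802932754008 6.925
```

Request:
move_arm([
  [0, 0, 0, 0, 0, 0.03, 0],
  [0, 0, 0, 0, 0, 0.03, 0],
  [0, 0, 0, 0, 0, 0.03, 0],
])

```text
time_s: 7.35
ee_pos: [506.6, 201.9, 177.4]
orientation: [0.871, -3.019, 0.0]
force: [0.8, 2.7, 2.2]
width: 12.0
```

```bash
python3 f.py
```

```text
[1.41 3.15 2.14] [0.52 0.41 0.39] [506.64 201.95 177.46] [ 0.677 -0.166  0.028] 11.421602191723228 7.6
```

Request:
move_arm([
  [0, 0, 0, 0, 0, 0.03, 0],
  [0, 0, 0, 0, 0, 0.03, 0],
  [0, 0, 0, 0, 0, 0.03, 0],
])

```text
time_s: 8.02
ee_pos: [506.6, 201.9, 175.6]
orientation: [0.871, -3.019, 0.0]
force: [0.7, 3.2, 2.3]
width: 11.9
```

```bash
python3 f.py
```

```text
[0.92 3.27 1.99] [0.18 0.2  0.49] [506.65 201.96 175.66] [ 0.683 -0.183  0.025] 12.241959528468136 8.275
```

Request:
move_arm([
  [0, 0, 0, 0, 0, 0.03, 0],
  [0, 0, 0, 0, 0, 0.03, 0],
  [0, 0, 0, 0, 0, 0.03, 0],
])

```text
time_s: 8.7
ee_pos: [506.6, 201.9, 173.8]
orientation: [0.871, -3.019, 0.0]
force: [1.1, 3.9, 1.9]
width: 11.8
```

```bash
python3 f.py
```

```text
[1.24 3.17 2.12] [0.19 0.51 0.35] [506.64 201.96 173.87] [ 0.696 -0.164  0.023] 11.747150765944923 8.95
```

Request:
move_arm([
  [0, 0, 0, 0, 0, 0.03, 0],
  [0, 0, 0, 0, 0, 0.03, 0],
  [0, 0, 0, 0, 0, 0.03, 0],
])

```text
time_s: 9.38
ee_pos: [506.6, 201.9, 172.0]
orientation: [0.871, -3.018, 0.0]
force: [1.4, 3.5, 3.1]
width: 11.9
```

```bash
python3 f.py
```

```text
[1.02 3.85 2.51] [0.45 0.48 0.37] [506.64 201.96 172.05] [ 0.707 -0.172  0.01 ] 11.858839466754116 9.625
```

Request:
move_arm([
  [0, 0, 0, 0, 0, 0.02, 0],
  [0, 0, 0, 0, 0, 0.02, 0],
  [0, 0, 0, 0, 0, 0.02, 0],
])

```text
time_s: 10.05
ee_pos: [506.6, 202.0, 170.8]
orientation: [0.871, -3.018, 0.0]
force: [0.1, 4.5, 2.3]
width: 12.0
```

```bash
python3 f.py
```

```text
[0.8  3.32 2.16] [0.56 0.65 0.54] [506.63 201.96 170.86] [ 0.716 -0.173  0.02 ] 11.711585882048999 10.3
```

No contact yet.

Request:
move_arm([
  [0, 0, 0, 0, 0, 0.03, 0],
  [0, 0, 0, 0, 0, 0.03, 0],
  [0, 0, 0, 0, 0, 0.03, 0],
])

```text
time_s: 10.72
ee_pos: [506.6, 202.0, 169.0]
orientation: [0.87, -3.019, -0.0]
force: [1.4, 4.3, 2.1]
width: 11.6
```

```bash
python3 f.py
```

```text
[0.62 3.22 2.19] [0.5  0.52 0.33] [506.63 201.95 169.06] [ 0.706 -0.17   0.032] 11.617565539386007 10.975
```

Request:
move_arm([
  [0, 0, 0, 0, 0, 0.03, 0],
  [0, 0, 0, 0, 0, 0.03, 0],
  [0, 0, 0, 0, 0, 0.03, 0],
])

```text
time_s: 11.4
ee_pos: [506.6, 201.9, 167.2]
orientation: [0.871, -3.018, 0.0]
force: [1.1, 3.4, 2.8]
width: 11.9
```

```bash
python3 f.py
```

```text
[1.09 3.22 2.5 ] [0.45 0.47 0.28] [506.63 201.95 167.26] [ 0.719 -0.186  0.018] 11.813389609189004 11.65
```

Request:
move_arm([
  [0, 0, 0, 0, 0, 0.03, 0],
  [0, 0, 0, 0, 0, 0.03, 0],
  [0, 0, 0, 0, 0, 0.03, 0],
])

```text
time_s: 12.08
ee_pos: [506.6, 201.9, 165.5]
orientation: [-0.871, 3.019, -0.0]
force: [1.0, 3.6, 3.1]
width: 11.9
```

```bash
python3 f.py; python3 - <<'E'
from h import *
im=cam('wrist');W=pts(im);o=ctrl.get_obs()
d=(im['pixels'].max(2)<70)&(np.hypot(W[...,0]-506.6,W[...,1]-202)<22)&(W[...,2]>130)&(W[...,2]<235)
print(d.sum(),np.percentile(W[d][:,2],[50,80,90,95]) if d.any() else '')
h=(np.hypot(W[...,0]-532,W[...,1]-202)<60)&(abs(W[...,2]-121)<5);print('head',np.median(W[h],0))
cv2.imwrite('pics/w2.png',im['pixels'])
E
```

```text
[0.85 3.52 2.27] [0.4  0.45 0.75] [506.64 201.96 165.47] [ 0.712 -0.164  0.052] 11.744862163524433 12.325
2073 [186.97833635 188.29403786 200.18753901 208.86535064]
head [502.39927858 182.59669012 120.84456996]
```

View pics/w2.png

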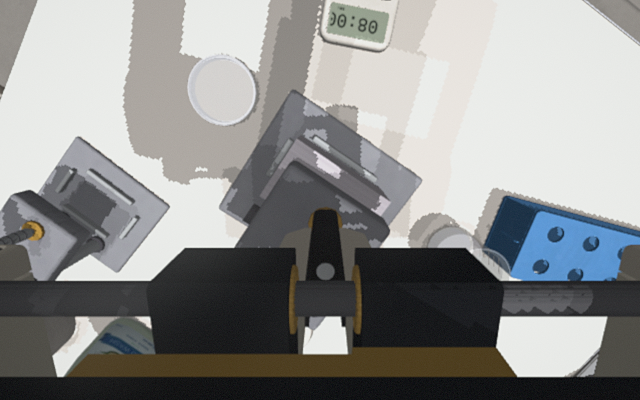

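The knob is held at (325,270). Its top is at ≈187.5 mm, which matches a 43 mm travel, so nothing has slipped. Continuing down.

Request:
move_arm([
  [0, 0, 0, 0, 0, 0.03, 0],
  [0, 0, 0, 0, 0, 0.03, 0],
  [0, 0, 0, 0, 0, 0.03, 0],
])

```text
time_s: 12.8
ee_pos: [506.6, 202.0, 163.6]
orientation: [0.871, -3.018, 0.0]
force: [1.1, 2.9, 1.2]
width: 11.8
```

```bash
python3 f.py
```

```text
[0.97 3.31 2.27] [0.46 0.27 0.76] [506.63 201.95 163.66] [ 0.696 -0.152  0.013] 11.653574924497942 13.05
```

Request:
move_arm([
  [0, 0, 0, 0, 0, 0.03, 0],
  [0, 0, 0, 0, 0, 0.03, 0],
  [0, 0, 0, 0, 0, 0.03, 0],
])

```text
time_s: 13.48
ee_pos: [506.6, 202.0, 161.8]
orientation: [0.871, -3.018, 0.0]
force: [0.9, 3.2, 2.0]
width: 11.8
```

```bash
python3 f.py
```

```text
[0.83 3.45 2.37] [0.39 0.37 0.54] [506.64 201.96 161.87] [ 0.708 -0.176  0.032] 11.896733447453844 13.725
```

Request:
move_arm([
  [0, 0, 0, 0, 0, 0.03, 0],
  [0, 0, 0, 0, 0, 0.03, 0],
  [0, 0, 0, 0, 0, 0.03, 0],
])

```text
time_s: 14.15
ee_pos: [506.6, 202.0, 160.2]
orientation: [-0.871, 3.018, -0.0]
force: [0.5, 4.6, 4.0]
width: 12.0
```

```bash
python3 f.py
```

```text
[0.48 3.39 3.94] [0.43 0.6  0.2 ] [506.66 201.97 160.13] [ 0.657 -0.096  0.008] 11.797995872447734 14.4
```

Contact at TCP z≈160.1: +1.6 N over the 2.3 N baseline, about 1 mm of yield. I add 0.4 mm of margin and start the clockwise turn (tool +z).

Request:
move_arm([
  [0, 0, 0, 0, 0, 0.007, 0],
  [0, 0, 0, 0, 0, 0.007, 0],
  [0, 0, 1, 0, 0, 0.007, 0],
  [0, 0, 2, 0, 0, 0.007, 0],
  [0, 0, 3, 0, 0, 0.007, 0],
  [0, 0, 4, 0, 0, 0.007, 0],
  [0, 0, 5, 0, 0, 0.007, 0],
  [0, 0, 6, 0, 0, 0.007, 0],
  [0, 0, 6, 0, 0, 0.007, 0],
  [0, 0, 6, 0, 0, 0.007, 0],
], newtons=32)

```text
time_s: 15.7
ee_pos: [506.5, 202.1, 159.6]
orientation: [0.063, -3.141, -0.001]
force: [0.4, 5.8, 5.4]
width: 11.7
```

```bash
python3 f.py
```

```text
[-0.26  5.1   5.27] [0.5  0.44 0.31] [506.51 202.12 159.64] [ 0.986  0.25  -0.004] 11.546002135615133 15.95
```

Request:
move_arm([
  [0, 0, 1, 0, 0, 0, 0],
  [0, 0, 2, 0, 0, 0, 0],
  [0, 0, 3, 0, 0, 0, 0],
  [0, 0, 4, 0, 0, 0, 0],
  [0, 0, 5, 0, 0, 0, 0],
  [0, 0, 6, 0, 0, 0, 0],
  [0, 0, 6, 0, 0, 0, 0],
  [0, 0, 6, 0, 0, 0, 0],
])

```text
time_s: 17.0
ee_pos: [506.4, 202.2, 159.6]
orientation: [-0.752, -3.05, -0.001]
force: [-0.8, 6.3, 4.5]
width: 11.6
```

```bash
python3 f.py
```

```text
[-1.    6.35  4.82] [0.4  0.46 0.44] [506.42 202.22 159.61] [ 1.081  0.489 -0.017] 11.801572598822302 17.25
```

Request:
move_arm([
  [0, 0, 0.4, 0, 0, 0, 0],
  [0, 0, 0.8, 0, 0, 0, 0],
  [0, 0, 1.2, 0, 0, 0, 0],
  [0, 0, 1.2, 0, 0, 0, 0],
  [0, 0, 1.2, 0, 0, 0, 0],
])

```text
time_s: 17.92
ee_pos: [506.4, 202.3, 159.6]
orientation: [-0.91, -3.006, -0.001]
force: [-1.5, 5.8, 5.5]
width: 11.5
```

```bash
python3 f.py
```

```text
[-1.4   6.32  5.16] [0.49 0.52 0.29] [506.42 202.26 159.61] [ 1.123  0.488 -0.005] 11.909969437351517 18.175
```

Request:
move_arm([
  [0, 0, 0.3, 0, 0, 0, 0],
  [0, 0, 0.6, 0, 0, 0, 0],
  [0, 0, 0.6, 0, 0, 0, 0],
  [0, 0, 0.6, 0, 0, 0, 0],
])

```text
time_s: 18.73
ee_pos: [506.4, 202.3, 159.6]
orientation: [-0.989, -2.981, -0.001]
force: [-0.9, 6.3, 5.0]
width: 11.8
```

```bash
python3 f.py
```

```text
[-0.78  6.69  5.02] [0.2  0.38 0.26] [506.42 202.28 159.59] [ 1.182  0.482 -0.012] 11.952214689958822 18.975
```

Request:
move_arm([
  [0, 0, 0.3, 0, 0, 0, 0],
  [0, 0, 0.6, 0, 0, 0, 0],
  [0, 0, 0.6, 0, 0, 0, 0],
  [0, 0, 0.6, 0, 0, 0, 0],
])

```text
time_s: 19.52
ee_pos: [506.4, 202.3, 159.6]
orientation: [-1.066, -2.954, -0.001]
force: [0.0, 6.6, 4.3]
width: 11.5
```

```bash
python3 f.py
```

```text
[-0.53  6.85  4.42] [0.44 0.32 0.54] [506.43 202.29 159.61] [1.175 0.457 0.14 ] 11.684508955151063 19.775
```

Request:
move_arm([
  [0, 0, 0.3, 0, 0, 0, 0],
  [0, 0, 0.6, 0, 0, 0, 0],
  [0, 0, 0.6, 0, 0, 0, 0],
  [0, 0, 0.6, 0, 0, 0, 0],
])

```text
time_s: 20.32
ee_pos: [506.5, 202.3, 159.6]
orientation: [-1.143, -2.926, -0.001]
force: [-0.6, 6.9, 4.7]
width: 12.0
```

```bash
python3 f.py
```

```text
[-0.59  6.15  4.78] [0.31 0.45 0.18] [506.47 202.27 159.6 ] [1.054 0.323 0.631] 12.067362272346074 20.575
```

The torque jumped to 0.63 N m at ~75° commanded, so the knob is at its stop. Next I release and rise.

Request:
move_arm([
  [0, 0, 0, 0, 0, 0, 0.2],
  [0, 0, 0, 0, 0, 0, 0.4],
  [0, 0, 0, 0, 0, 0, 0.5],
  [0, 0, 0, 0, 0, 0, 0.5],
  [0, 0, 0, 0, 0, 0, 0.5],
  [0, 0, 0, 0, 0, -0.3, 0.5],
  [0, 0, 0, 0, 0, -0.8, 0.5],
  [0, 0, 0, 0, 0, -1.5, 0.5],
  [0, 0, 0, 0, 0, -2.2, 0.5],
  [0, 0, 0, 0, 0, -2.5, 0.5],
  [0, 0, 0, 0, 0, -2.5, 0.5],
])

```text
time_s: 22.0
ee_pos: [506.8, 202.0, 310.7]
orientation: [1.146, 2.924, 0.002]
force: [-0.7, -0.5, -0.6]
width: 46.5
```

```bash
python3 f.py; python3 - <<'E'
from h import *
im=cam('wrist');W=pts(im)
k=(W[...,2]>160)&(W[...,2]<240)&(np.hypot(W[...,0]-506,W[...,1]-202)<35)
K=W[k];t=np.median(K[:,2]);K=K[abs(K[:,2]-t)<4];r=cv2.minAreaRect(K[:,:2].astype(np.float32));print('knob top',t,r)
for n in('scene','side'):
    a=cam(n);V=pts(a)[190:300,320:385].reshape(-1,3)
    q=V[(V[:,2]>150)&(V[:,2]<240)&(np.hypot(V[:,0]-506,V[:,1]-202)<35)];print(n,len(q),np.percentile(q[:,2],[90,97,100]))
x,y,w,h=295,190,180,135
a=cam('scene')
cv2.imwrite('pics/e.png',cv2.resize(a['pixels'][y:y+h,x:x+w],(w*4,h*4),interpolation=cv2.INTER_CUBIC))
E
```

```text
[-0.37 -0.4  -0.03] [0.66 0.36 0.38] [506.5  201.9  308.69] [-0.019  0.005  0.003] 46.55404393599626 22.25
knob top 181.3342369410882 ((506.2883605957031, 202.78970336914062), (11.94086742401123, 43.35662078857422), 50.72321701049805)
scene 210 [183.27460058 183.73662215 185.85830035]
side 226 [181.04588677 181.99558844 183.09186147]
```

View pics/e.png

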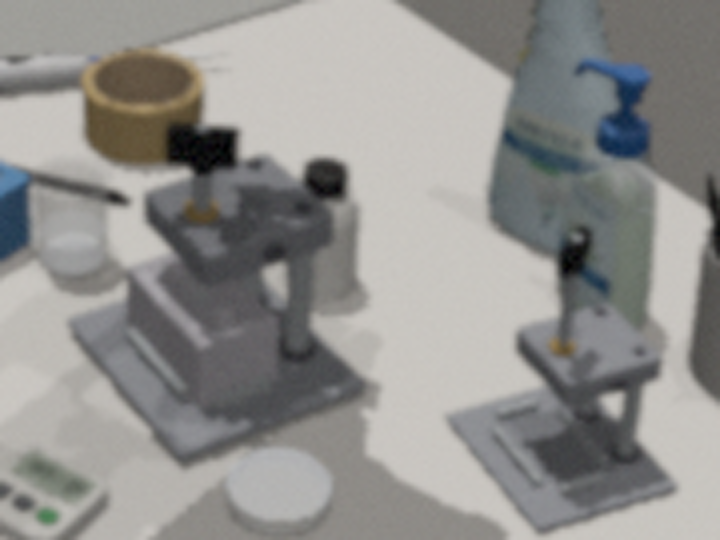

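```bash
python3 -c "
from cell import ctrl
print(ctrl.hand_in())"
```

```text
the job is handed in; nothing more can be done
None
```

The middle well is about 25.5 mm deep. The probe is locked resting on its rubber floor, the knob has been let go, and I handed the job in at about 22.6 s. No verdict was reported.

- **Gauge:** I used the middle, largest of the three gauges. I gripped its bar knob at (506.5, 202.5) with 28 N, raised to 32 N for the turn.
- **Contact:** I lowered the knob in 1–2 mm steps. The upward force was steady at about 2.3 N until the floor was felt at about 47.5 mm of travel. I pressed 1–1.5 mm into the rubber, which put about 2 N on the floor by its stated stiffness. The wrist force read up to 3 N above the steady level.
- **Locking:** I turned the knob clockwise until the torque rose to 0.63 N m at the stop, then opened the gripper and lifted away.

**Last checks:**
- **Knob angle:** the bar had turned from 32.1° to −39.3°, about 71.5°, which matches the 1.25 rad stop.
- **Knob height:** its top stayed at 181.3 mm, against 181.5 mm expected from the held position, so the lock held to within what I could measure.
- **Other objects:** the block, beaker, dish and bottle look unmoved in the before and after scene crops. I did not measure their positions.
- **Did not fit:** the turning torque read about zero until the stop, where I expected 0.05–0.2 N m. There was also a sideways force of 3–7 N while I held the knob.

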